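Turn round a row of specimen vials from the coloured cups to the white rack

ROBOT

A 6-joint arm with a two-finger parallel gripper is mounted at the origin on the work surface. World frame = base frame: x ahead of the robot, y to its left, z up, the work surface at z = 0. Lengths are in m, angles in rad, forces in N, time in s.
With the tool pointing down it reaches from about 0.35 to 0.775 m from the base axis. Payload 7.3 kg.
Tool frame: the origin (TCP) lies at the very end of the fingers, on their centre line; the grasp point (between the pads) lies 19 mm behind it (robot.tcp_to_grasp is the distance from the TCP to the grasp point, in m); z points along the fingers, y is the direction in which the jaws open and shut (so a half turn about z gives the same grasp; the last joint's range is limited). The gripper opens to 92 mm and grips with 3 to 60 N. Pads are 19 mm wide; open, the fingers measure 130 mm over their backs; the gripper's body (75 mm by 190 mm) begins 47 mm behind the grasp point.
Start: joints at [1.042, 0.342, 1.524, -0, 1.275, -0.146], TCP at [0.196, 0.487, 0.227] pointing down, gripper open.
Joint ranges: [-2.53, 2.53], [-0.77, 2.02], [0.04, 2.7], [-1, 4.14], [0.28, 2.66], [-3.11, 3.11]. Speed limits (rad/s): [2.57, 2.57, 3.14, 3.14, 3.14, 3.14].

INTERFACE

Orientations are given as [roll, pitch, yaw] about the fixed x, y, z axes, in that order (R = Rz(yaw) Ry(pitch) Rx(roll)).
In Python, from cell import robot gives the robot as it stands.
- The arm moves only by the tool arm_command, never from a script. Its argument "motion" is a list that holds one entry, the list of rows, each a list of 7 numbers: the turn, a rotation vector about the tool's x, y, z in units of 90 degrees (1.0 is 90 degrees), then the shift along the tool's x, y, z in units of 30 cm (1.0 is 30 cm), then the opening, from -1 (shut) to 1 (fully open). In form: [[[wx, wy, wz, tx, ty, tz, grip], ...]]. A call has 1 to 8 rows; each row is the pose to reach, as a shift and turn from the pose commanded when the call began, along the tool's axes at that moment; what a row does not reach only later rows make up. A row lasts 1/10 s, in which the tool goes at most 50 mm and 8.59 degrees, less where a joint would pass 70% of its speed; a pose out of reach is approached as far as the arm can. A call with a number of a shift or a turn outside -1 to 1 is refused whole. A call with a gripper value outside its range is refused whole. The fingers move at their own pace and stop on an object; "grip_force" is the grip in N (left out, the last holds). Time passes only in rows, so rows that repeat a pose let the fingers close. It gives the time, the measured TCP pose, the force and the opening at its end, in the units of the state.
- robot.observe(): the state, without advancing time (a new reading comes with each control period).
- robot.read_camera(name): name is "side" or "top" or "wrist"; returns a dict with "image" (420x560x3 uint8, red, green, blue), "z_map" (420x560 float32, m along the optical axis (not along the pixel's ray), 0 where there is no reading), "fov_y" (degrees; the focal length in pixels is half the picture's height over the tangent of half this angle, whatever the lens; pixels are square), "cx", "cy" (the principal point, pixels), "cam_to_world" (4x4, takes a point from camera to world coordinates). Camera axes: x right, y down, z forward; pixel columns grow to the right and rows downward; lengths in m; the calibration is good to about 2 mm. The wrist camera is an equidistant fisheye: a pixel r from the principal point sees the ray r / f radians off the axis. A picture is of the moment at which its call begins.
- robot.hand_in(): hands the job in, once; it reports no verdict.
The state is a dict: "time": time; "qpos": joint angles; "qvel": joint speeds; "joint_efforts": joint torques, N m; "tool_pos": TCP position; "tool_rot": TCP orientation; "contact_force": force on the tool from outside, world axes, zero at the start; "torque": the same for the moment, N m; "opening": finger opening in m.
Only numpy, scipy, OpenCV 4.12 (cv2) and the standard library are available. Lean on these libraries where they do the work, as an engineer would, in place of code of your own. Each camera call takes 0.05 s, during which the arm holds its last target.

TASK

Move the four specimen vials from the coloured cups on the steel carrier into the empty white rack beside it, one to a pocket, in the reverse order: the vial that stood leftmost in its row ends rightmost in the white rack, the second from the left second from the right, and so on. Stand each vial upright on the floor of its pocket, without tipping or dropping any, and leave the petri dish where it is.

Things in the scene. Friction and masses are not known exactly. Their poses are not given: they have to be found in the camera images.
- vial_red: amber glass specimen vial, upright, with a red screw cap and a blank paper band; loose, 40 to 85 g. Round: glass 28 mm diameter, cap 30 mm diameter, 70 mm tall in all, the cap being the top 20 mm. Origin: centre of its underside; z up along its axis; its yaw means nothing.
- vial_yellow: amber glass specimen vial, upright, with a yellow screw cap and a blank paper band; loose, 40 to 85 g. Round: glass 28 mm diameter, cap 30 mm diameter, 70 mm tall in all, the cap being the top 20 mm. Origin: centre of its underside; z up along its axis; its yaw means nothing.
- vial_green: amber glass specimen vial, upright, with a green screw cap and a blank paper band; loose, 40 to 85 g. Round: glass 28 mm diameter, cap 30 mm diameter, 70 mm tall in all, the cap being the top 20 mm. Origin: centre of its underside; z up along its axis; its yaw means nothing.
- vial_blue: amber glass specimen vial, upright, with a blue screw cap and a blank paper band; loose, 40 to 85 g. Round: glass 28 mm diameter, cap 30 mm diameter, 70 mm tall in all, the cap being the top 20 mm. Origin: centre of its underside; z up along its axis; its yaw means nothing.
- cup_red: red open square cup, fixed on the steel carrier; the red-capped vial stands in it at the start. 54 mm square outside, 44 inside, 27 high, floor 5 thick. Origin: centre of its underside, 6 mm above the table; y along the row (robot's left), x across. The four cups are 62 mm apart; their colour order varies. The carrier's end plates, 34 mm high, are 34 mm beyond the outer cups' centres.
- cup_yellow: yellow open square cup, fixed on the steel carrier; the yellow-capped vial stands in it at the start. 54 mm square outside, 44 inside, 27 high, floor 5 thick. Origin: centre of its underside, 6 mm above the table; y along the row (robot's left), x across. The four cups are 62 mm apart; their colour order varies. The carrier's end plates, 34 mm high, are 34 mm beyond the outer cups' centres.
- cup_green: green open square cup, fixed on the steel carrier; the green-capped vial stands in it at the start. 54 mm square outside, 44 inside, 27 high, floor 5 thick. Origin: centre of its underside, 6 mm above the table; y along the row (robot's left), x across. The four cups are 62 mm apart; their colour order varies. The carrier's end plates, 34 mm high, are 34 mm beyond the outer cups' centres.
- cup_blue: blue open square cup, fixed on the steel carrier; the blue-capped vial stands in it at the start. 54 mm square outside, 44 inside, 27 high, floor 5 thick. Origin: centre of its underside, 6 mm above the table; y along the row (robot's left), x across. The four cups are 62 mm apart; their colour order varies. The carrier's end plates, 34 mm high, are 34 mm beyond the outer cups' centres.
- white_rack: empty white rack with grey floor, fixed: 56 (x) x 254 (y) x 33 mm high, four pockets 44 mm square at x = 0, y = +93, +31, -31, -93 mm; pocket floor 8 mm above the table, 25 mm deep. Origin: centre of its underside, on the table; y along the row, to the robot's left. It stands to the left or right of the carrier, each turned up to 17 degrees.
- petri_dish: bystander: loose closed glass petri dish with a green disc on top, 92 mm diameter, 15 mm high, on the table beyond the racks. Origin: centre of its underside.
Mind the look-alikes: they are no part of the job. What is shaped like the vial_yellow but pink or purple is not meant.

How it is judged:
By the outcome, as a careful person would: the job done as asked, in the order asked, and still so for the second after the job is handed in, with the robot touching nothing.
It also fails if it takes over 93 s, if anything falls off the work surface, if the arm or the gripper's body presses on something with over 40 N, if the wrist force passes 120 N, or if a joint passes its speed limit or range.

## Working session

There is one attempt and no reset: what is moved stays moved. The work goes in short steps, Python scripts to look and compute and a tool call to move; the robot and the scene stay as the last step left them, time stands still between calls to the robot, and variables do not carry over. Pictures are saved under pics/ and viewed, and the job is handed in when it is done.

Besides the shell and the picture viewer there is one more tool, called after ">>>" in YAML: its name, and indented under it one key for each argument. arm_command: Moves the arm, as the interface text tells. Its arguments: {"type":"object","properties":{"motion":{"type":"array"},"grip_force":{"type":"number"}},"required":["motion"]}

```bash
ls; mkdir -p pics; python3 - <<'E'
from cell import robot
import cv2,numpy as np
s=robot.observe();print({k:np.round(v,4) for k,v in s.items()}, robot.tcp_to_grasp)
for n in("top","side","wrist"):
    c=robot.read_camera(n);cv2.imwrite(f"pics/{n}0.png",c["image"][:,:,::-1]);np.savez(f"pics/{n}0.npz",**c)
    print(n,c["fov_y"],c["cx"],c["cy"],np.round(c["cam_to_world"],3).tolist())
E
```

```text
pics
{'time': np.float64(0.0), 'qpos': array([ 1.042 ,  0.3427,  1.525 , -0.    ,  1.2754, -0.146 ]), 'qvel': array([ 0.001 ,  0.0017, -0.0009,  0.0006,  0.0001,  0.0015]), 'joint_efforts': array([ 1.40000e-03, -4.31259e+01, -2.44229e+01,  7.18000e-02,
        5.59000e-02, -1.00000e-04]), 'tool_pos': array([0.1959, 0.4867, 0.226 ]), 'tool_rot': array([-3.1400e+00, -2.0000e-04,  2.7588e+00]), 'contact_force': array([-0.8496,  0.5708,  0.2543]), 'torque': array([ 0.0017,  0.0059, -0.0128]), 'opening': np.float64(0.0916)} 0.0188
top 57.4941180374543 276.86158006402167 214.22066945173069 [[0.0, -0.999, 0.053, 0.547], [-1.0, 0.001, 0.015, 0.002], [-0.015, -0.053, -0.998, 0.729], [0.0, 0.0, 0.0, 1.0]]
side 47.69022300711138 286.77487312039614 212.50865730474126 [[-0.947, -0.232, 0.222, 0.385], [-0.32, 0.717, -0.619, 0.585], [-0.015, -0.658, -0.753, 0.741], [0.0, 0.0, 0.0, 1.0]]
wrist 65.70646984690485 282.1486800285557 208.35712253374803 [[0.372, 0.888, 0.271, 0.122], [0.928, -0.356, -0.11, 0.516], [-0.001, 0.293, -0.956, 0.385], [0.0, 0.0, 0.0, 1.0]]
```

View pics/top0.png

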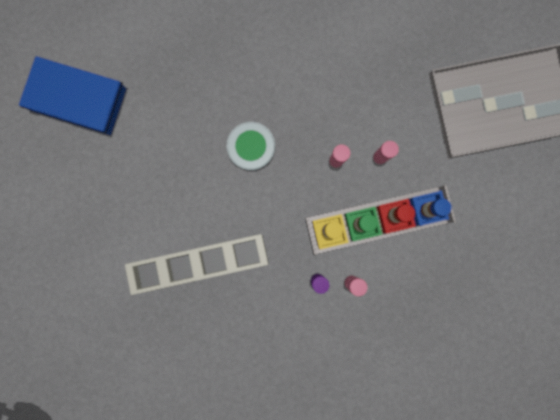

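View pics/side0.png

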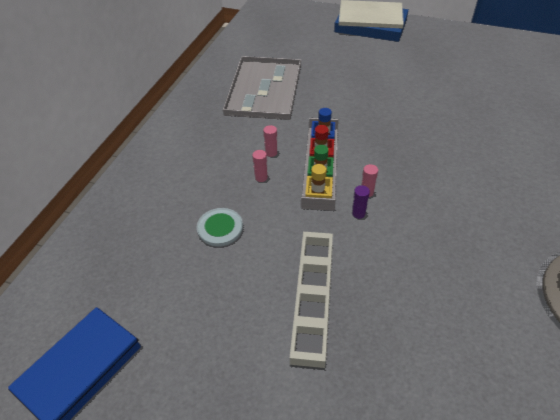

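View pics/wrist0.png

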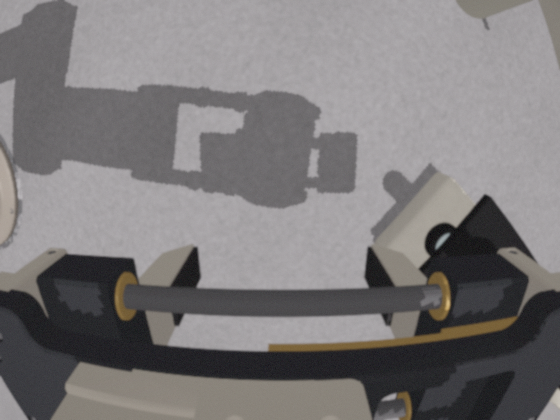

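```bash
cat > h.py <<'E'
import numpy as np,cv2
def load(n): return dict(np.load(n))
def rays(c,uv):
    f=210/np.tan(np.radians(c["fov_y"])/2);uv=np.atleast_2d(uv).astype(float)
    d=np.c_[(uv[:,0]-c["cx"])/f,(uv[:,1]-c["cy"])/f,np.ones(len(uv))]
    T=c["cam_to_world"];return T[:3,3],d@T[:3,:3].T
def plane(c,uv,z):
    o,d=rays(c,uv);return o+d*((z-o[2])/d[:,2])[:,None]
def cloud(c):
    v,u=np.mgrid[:420,:560];o,d=rays(c,np.c_[u.ravel(),v.ravel()])
    return (o+d*c["z_map"].reshape(-1,1)).reshape(420,560,3)
HUE={'red':[(0,6),(174,180)],'yellow':[(18,32)],'green':[(50,80)],'blue':[(105,125)],'pink':[(160,174)],'purple':[(126,155)]}
def cm(c,k):
    h=cv2.cvtColor(c["image"],cv2.COLOR_RGB2HSV)
    m=np.zeros(h.shape[:2],bool)
    for a,b in HUE[k]: m|=(h[...,0]>=a)&(h[...,0]<=b)
    return m&(h[...,1]>100)&(h[...,2]>40)
E
python3 - <<'E'
from h import *
for n in("top","side"):
    c=load(f"pics/{n}0.npz");P=cloud(c)
    print(n,"table z",np.median(P[300:,200:400,2][c["z_map"][300:,200:400]>0]))
    for k in HUE:
        m=cm(c,k)&(P[...,2]>.055)&(P[...,2]<.1)&(c["z_map"]>0)
        nn,l,st,ce=cv2.connectedComponentsWithStats(m.astype(np.uint8))
        for i in range(1,nn):
            if st[i,4]<40: continue
            q=P[l==i];zt=np.percentile(q[:,2],90);t=q[q[:,2]>zt-.006]
            print(k,ce[i].round(1),st[i,4],"ztop",zt.round(4),"xy",np.round((t[:,:2].max(0)+t[:,:2].min(0))/2,4),t[:,:2].mean(0).round(4),np.ptp(t,axis=0).round(3))
    hs=cv2.cvtColor(c["image"],cv2.COLOR_RGB2HSV)
    m=(P[...,2]>.024)&(P[...,2]<.042)&(hs[...,2]>140)&(hs[...,1]<70)
    nn,l,st,ce=cv2.connectedComponentsWithStats(m.astype(np.uint8))
    for i in range(1,nn):
        if st[i,4]<300: continue
        q=P[l==i];r=cv2.minAreaRect(q[:,:2].astype(np.float32)*1000);print("rack",ce[i].round(),st[i,4],r,np.median(q[:,2]), q[:,:2].mean(0))
E
```

```text
top table z -0.0001663687789260626
red [404.  213.1] 281 ztop 0.0821 xy [ 0.5831 -0.2053] [ 0.5831 -0.2046] [0.027 0.03  0.007]
yellow [332.9 229.9] 254 ztop 0.0821 xy [ 0.5543 -0.084 ] [ 0.5545 -0.0834] [0.027 0.029 0.006]
green [367.5 222.9] 247 ztop 0.0823 xy [ 0.5662 -0.1415] [ 0.5662 -0.1415] [0.027 0.029 0.007]
blue [440.4 207.4] 286 ztop 0.082 xy [ 0.5932 -0.2667] [ 0.5929 -0.2661] [0.027 0.028 0.008]
purple [319.8 284.1] 223 ztop 0.0715 xy [ 0.4617 -0.0618] [ 0.4617 -0.0616] [0.026 0.028 0.005]
rack [195. 265.] 2079 ((492.4730529785156, 160.67962646484375), (56.01572036743164, 255.1953887939453), 12.46086311340332) 0.032816562338447985 [0.49210187 0.16054606]
side table z 0.0009389634355840837
red [321.2 132. ] 168 ztop 0.0842 xy [ 0.5846 -0.2073] [ 0.5841 -0.206 ] [0.028 0.032 0.007]
yellow [318.2 172. ] 217 ztop 0.0837 xy [ 0.5561 -0.0863] [ 0.5557 -0.0846] [0.028 0.031 0.008]
green [320.6 152.3] 180 ztop 0.0839 xy [ 0.5672 -0.1433] [ 0.567 -0.142] [0.027 0.031 0.008]
blue [324.6 114.3] 154 ztop 0.0844 xy [ 0.5946 -0.2679] [ 0.594  -0.2676] [0.027 0.029 0.007]
pink [269.8 132.2] 138 ztop 0.0732 xy [ 0.6953 -0.1845] [ 0.6952 -0.1828] [0.025 0.032 0.008]
pink [259.5 157.1] 160 ztop 0.0729 xy [ 0.6888 -0.1003] [ 0.6884 -0.0996] [0.026 0.03  0.007]
pink [370.  172.1] 179 ztop 0.0726 xy [ 0.4583 -0.1285] [ 0.4582 -0.1264] [0.026 0.031 0.007]
purple [361.4 193.2] 198 ztop 0.0727 xy [ 0.4619 -0.0654] [ 0.4616 -0.0627] [0.027 0.032 0.008]
rack [312. 299.] 1893 ((494.0721435546875, 156.67308044433594), (55.90531539916992, 256.888427734375), 12.584965705871582) 0.03403409859891593 [0.49089001 0.17034422]
```

```bash
cat >> h.py <<'E'
from scipy.spatial.transform import Rotation as R
def go(p,yaw=102.3,s=None):
    """relative command units from the measured pose to a world TCP pose"""
    if s is None:
        from cell import robot; s=robot.observe()
    R0=R.from_euler('xyz',s["tool_rot"]);R1=R.from_euler('xyz',[np.pi,0,np.radians(yaw)])
    w=(R0.inv()*R1).as_rotvec()/(np.pi/2);t=R0.inv().apply(np.array(p)-s["tool_pos"])/.3
    return np.round(np.r_[w,t],3).tolist()
E
python3 - <<'E'
from h import *
c=load("pics/top0.npz");s=load("pics/side0.npz")
a=cv2.resize(c["image"][180:310,290:470],None,fx=2.2,fy=2.2,interpolation=2);b=cv2.resize(s["image"][95:225,230:410],None,fx=2.2,fy=2.2,interpolation=2)
cv2.imwrite("pics/crop.png",np.hstack([a,b])[:,:,::-1])
print(go([.39,.18,.2]), go([.555,-.085,.16]))
E
```

```text
[-0.001, 0.0, 0.62, -0.982, -0.707, 0.088] [-0.001, 0.0, 0.62, -1.822, -1.321, 0.222]
```

View pics/crop.png

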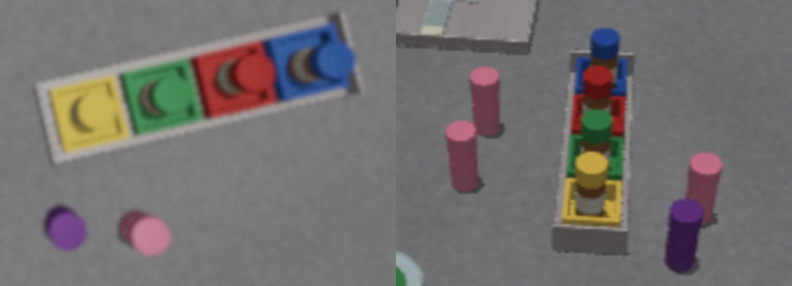

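The top picture shows these candidates:
- **Capped vials in the matching cups:** yellow (333,230), green (368,223), red (404,213) and blue (440,207). The close crop confirms these four.
- **Look-alikes standing free on the table, not wanted:** pink (341,154), (389,150) and (357,287), and purple (320,284).

Left to right the row is Y, G, R, B, so the white rack must read B, R, G, Y. Yellow goes first.

>>> arm_command:
  motion:
    - [[0,0,0.62,-0.98,-0.71,0.09,0.2],[0,0,0.62,-0.98,-0.71,0.09,0.2],[0,0,0.62,-0.98,-0.71,0.09,0.2],[0,0,0.62,-0.98,-0.71,0.09,0.2],[0,0,0.62,-0.98,-0.71,0.09,0.2],[0,0,0.62,-0.98,-0.71,0.09,0.2],[0,0,0.62,-0.98,-0.71,0.09,0.2],[0,0,0.62,-0.98,-0.71,0.09,0.2]]
  grip_force: 15

```text
time: 0.95
tool_pos: [0.391, 0.1761, 0.1993]
tool_rot: [-3.142, 0.001, 1.779]
contact_force: [-0.5, -0.4, 0.5]
opening: 0.0548
```

```bash
python3 - <<'E'
from h import *
print(go([.5555,-.085,.16]))
E
```

```text
[-0.0, 0.001, -0.004, -0.965, 0.357, 0.132]
```

>>> arm_command:
  motion:
    - [[0,0,0,-0.965,0.357,0.132,0.2],[0,0,0,-0.965,0.357,0.132,0.2],[0,0,0,-0.965,0.357,0.132,0.2],[0,0,0,-0.965,0.357,0.132,0.2],[0,0,0,-0.965,0.357,0.132,0.2],[0,0,0,-0.965,0.357,0.132,0.2],[0,0,0,-0.965,0.357,0.132,0.2],[0,0,0,-0.965,0.357,0.132,0.2]]

```text
time: 1.75
tool_pos: [0.5554, -0.0818, 0.159]
tool_rot: [-3.14, -0.001, 1.782]
contact_force: [-0.2, 0.2, -0.2]
opening: 0.0552
```

```bash
python3 - <<'E'
from h import *
from cell import robot
c=robot.read_camera("wrist");cv2.imwrite("pics/w1.png",c["image"][:,:,::-1])
print(np.round(robot.observe()["tool_pos"],4),np.round(robot.observe()["tool_rot"],4),go([.5555,-.085,.051]))
E
```

```text
[ 0.5548 -0.0803  0.1594] [-3.1401e+00 -1.4000e-03  1.7837e+00] [-0.001, -0.001, -0.001, -0.016, -0.0, 0.361]
```

View pics/w1.png

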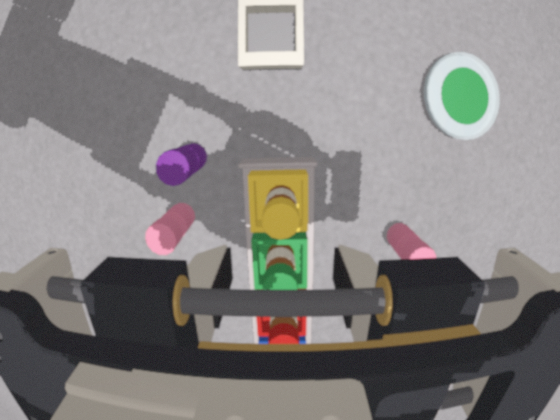

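```bash
cat >> h.py <<'E'
def wpix(c,p):
    T=np.linalg.inv(c["cam_to_world"]);q=T[:3,:3]@np.array(p)+T[:3,3];f=210/np.tan(np.radians(c["fov_y"])/2)
    th=np.arctan2(np.hypot(q[0],q[1]),q[2]);k=f*th/np.hypot(q[0],q[1]);return np.round([c["cx"]+k*q[0],c["cy"]+k*q[1]],1)
def wplane(c,uv,z):
    f=210/np.tan(np.radians(c["fov_y"])/2);d=(np.array(uv,float)-[c["cx"],c["cy"]]);r=np.hypot(*d);th=r/f
    v=c["cam_to_world"][:3,:3]@np.r_[d/r*np.sin(th),np.cos(th)];o=c["cam_to_world"][:3,3];return np.round(o+v*(z-o[2])/v[2],4)
E
python3 - <<'E'
from h import *
from cell import robot
c=robot.read_camera("wrist");cv2.imwrite("pics/w2.png",c["image"][:,:,::-1])
s=robot.observe();print(s["time"],np.round(s["tool_pos"],4),np.round(s["tool_rot"],4),np.round(s["qvel"],3))
for p in ([.555,-.085,.081],[.567,-.1425,.081],[s["tool_pos"][0],s["tool_pos"][1],.081]): print(wpix(c,p))
# cap top circle
for k in("yellow","green"):
    m=cm(c,k)[150:,:]
    n,l,st,ce=cv2.connectedComponentsWithStats(m.astype(np.uint8))
    for i in range(1,n):
        if st[i,4]>100: print(k,st[i],ce[i]+[0,150])
for uv in ([281,217],[280,280]): print(wplane(c,uv,.081))
print(go([.5555,-.085,.16],s=s))
E
```

```text
1.85 [ 0.5546 -0.0795  0.1599] [-3.1405e+00 -1.2000e-03  1.7851e+00] [ 0.021 -0.019  0.007 -0.002 -0.002 -0.001]
[282.1 222. ]
[281.6 287.5]
[283.2 215.3]
yellow [ 249   21   59   70 3469] [278.22023638 204.26520611]
yellow [172 125  17  51 472] [179.08686441 300.23305085]
yellow [376 125  17  51 473] [385.25158562 300.19238901]
yellow [ 198  174  282   28 2264] [358.14090106 341.11969965]
green [ 253   84   54   56 2141] [279.64736105 264.47547875]
[ 0.5533 -0.0812  0.081 ]
[ 0.5642 -0.1356  0.081 ]
[-0.001, -0.001, -0.0, -0.019, -0.001, -0.0]
```

```bash
python3 - <<'E'
import cv2
i=cv2.imread("pics/w2.png")[160:300,220:345];i=cv2.resize(i,None,fx=4,fy=4,interpolation=2)
for k in range(0,560,40): cv2.putText(i,str(160+k//4),(0,k+5),0,.4,(255,255,255),1)
cv2.circle(i,((282-220)*4,(222-160)*4),3,(0,0,255),-1);cv2.circle(i,(int(61.6*4),int(127.5*4)),3,(0,0,255),-1)
cv2.imwrite("pics/w2c.png",i)
E
```

```text
(no output)
```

View pics/w2c.png

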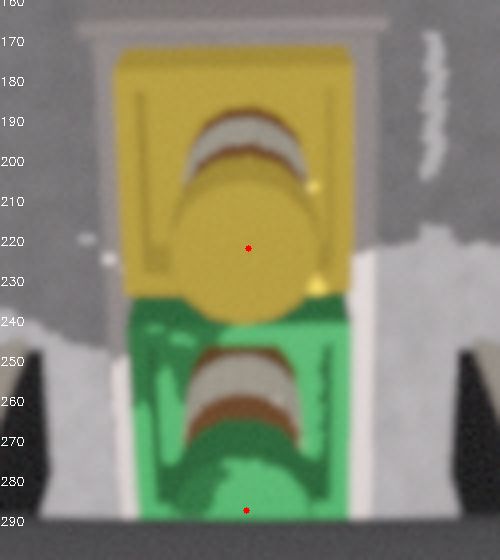

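The wrist view shows the yellow cap top centred at pixel (281,222), which matches the projected estimate. I'm descending onto it.

>>> arm_command:
  motion:
    - [[0,0,0,-0.018,0,0.09,0.2],[0,0,0,-0.018,0,0.18,0.2],[0,0,0,-0.018,0,0.26,0.2],[0,0,0,-0.018,0,0.32,0.2],[0,0,0,-0.018,0,0.363,0.2],[0,0,0,-0.018,0,0.363,0.2],[0,0,0,-0.018,0,0.363,0.2],[0,0,0,-0.018,0,0.363,-0.3]]

```text
time: 2.65
tool_pos: [0.5573, -0.0856, 0.0525]
tool_rot: [3.14, 0.001, 1.785]
contact_force: [0.6, -0.1, -0.6]
opening: 0.0508
```

>>> arm_command:
  motion:
    - [[0,0,0,0,0,0,-0.4],[0,0,0,0,0,0,-0.5],[0,0,0,0,0,0,-0.6],[0,0,0,0,0,0,-0.6],[0,0,0,0,0,0,-0.6]]

```text
time: 3.15
tool_pos: [0.5568, -0.0859, 0.0516]
tool_rot: [3.141, 0.0, 1.785]
contact_force: [0.7, 0.4, 3.3]
opening: 0.03
```

```bash
python3 - <<'E'
from h import *
from cell import robot
s=robot.observe();print(s["time"],np.round(s["tool_pos"],4),np.round(s["tool_rot"],4),s["opening"],s["contact_force"])
c=robot.read_camera("side");cv2.imwrite("pics/s1.png",cv2.resize(c["image"][60:270,200:440],None,fx=2.5,fy=2.5)[:,:,::-1])
E
```

```text
3.15 [ 0.5568 -0.0859  0.0516] [3.1410e+00 2.0000e-04 1.7848e+00] 0.030030109792229046 [0.71602189 0.44821853 3.28656711]
```

View pics/s1.png

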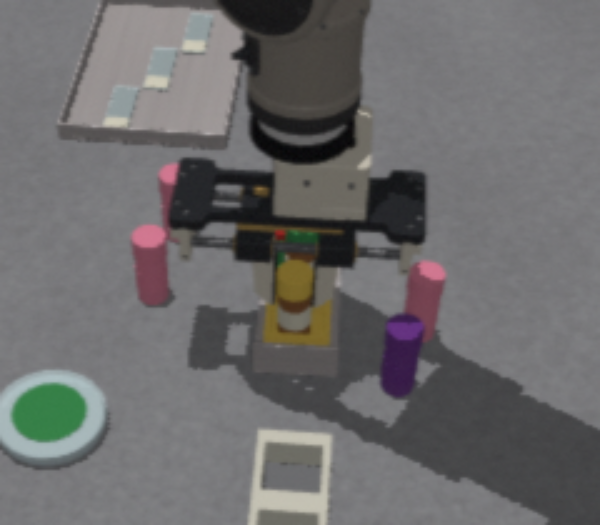

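Opening 30 mm, so the cap is held. Next I lift it, then carry it.

>>> arm_command:
  motion:
    - [[0,0,0,0,0,-0.06,-0.6],[0,0,0,0,0,-0.14,-0.6],[0,0,0,0,0,-0.22,-0.6],[0,0,0,0,0,-0.28,-0.6],[0,0,0,0.05,0,-0.3,-0.6],[0,0,0,0.13,-0.01,-0.3,-0.6],[0,0,0,0.22,-0.02,-0.3,-0.6],[0,0,0,0.31,-0.03,-0.3,-0.6]]

```text
time: 4.0
tool_pos: [0.5266, 0.005, 0.1402]
tool_rot: [-3.14, -0.001, 1.785]
contact_force: [0.5, -0.5, -0.9]
opening: 0.0298
```

```bash
python3 - <<'E'
from h import *
from cell import robot
s=robot.observe();print(s["time"],np.round(s["tool_pos"],4),np.round(s["tool_rot"],4),s["opening"],s["contact_force"])
print(go([.5131,.0692,.14]))
E
```

```text
4.0 [0.5266 0.005  0.1402] [-3.1399e+00 -1.1000e-03  1.7845e+00] 0.029821835687041942 [ 0.46102632 -0.50719684 -0.94332889]
[-0.001, -0.001, -0.001, 0.219, 0.001, 0.001]
```

>>> arm_command:
  motion:
    - [[0,0,0,0.08,0,0,-0.6],[0,0,0,0.15,0,0,-0.6],[0,0,0,0.2,0,0,-0.6],[0,0,0,0.222,0,0,-0.6],[0,0,0,0.222,0,0,-0.6],[0,0,0,0.222,0,0,-0.6]]

```text
time: 4.6
tool_pos: [0.514, 0.0679, 0.1411]
tool_rot: [-3.142, 0.0, 1.785]
contact_force: [0.2, -0.8, -0.7]
opening: 0.0297
```

```bash
python3 - <<'E'
from h import *
from cell import robot
s=robot.observe();print(s["time"],np.round(s["tool_pos"],4),s["opening"])
print(go([.5131,.0692,.0495]))
c=robot.read_camera("wrist");cv2.imwrite("pics/w3.png",c["image"][:,:,::-1])
E
```

```text
4.6 [0.514  0.0679 0.1411] 0.02966294572869875
[-0.0, 0.0, -0.0, 0.005, -0.002, 0.305]
```

View pics/w3.png

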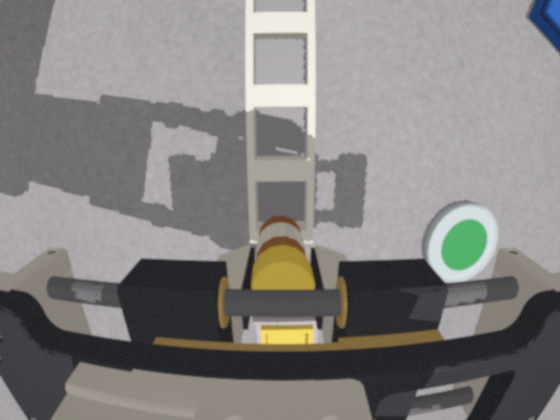

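```bash
python3 - <<'E'
from h import *
from cell import robot
c=robot.read_camera("wrist");np.savez("pics/w3.npz",**c)
u=np.array([-.2142,.9768])
for k in(93,31,-31,-93):
    p=np.array([.493,.160])+u*k/1000; print(k,p.round(4),wpix(c,[*p,.033]), wpix(c,[*(p-u*.022),.033]),wpix(c,[*(p+u*.022),.033]))
E
```

```text
93 [0.4731 0.2508] [281.8 -13.9] [281.8   9.7] [281.7 -36.2]
31 [0.4864 0.1903] [281.8  55.5] [281.9  81.8] [281.8  29.9]
-31 [0.4996 0.1297] [281.9 130.4] [282.  156.9] [281.9 103.6]
-93 [0.5129 0.0692] [282.  203.3] [282.  227.5] [282.  178.1]
```

The projected pocket edges match the picture to within 2–3 px, so I'm lowering the vial.

>>> arm_command:
  motion:
    - [[0,0,0,0.003,-0.001,0.07,-0.6],[0,0,0,0.003,-0.001,0.15,-0.6],[0,0,0,0.003,-0.001,0.22,-0.6],[0,0,0,0.003,-0.001,0.27,-0.6],[0,0,0,0.003,-0.001,0.295,-0.6],[0,0,0,0.003,-0.001,0.305,-0.6],[0,0,0,0.003,-0.001,0.307,-0.6],[0,0,0,0.003,-0.001,0.307,-0.6]]

```text
time: 5.5
tool_pos: [0.5139, 0.0689, 0.0498]
tool_rot: [3.14, 0.0, 1.785]
contact_force: [0.3, -0.3, 0.2]
opening: 0.0297
```

```bash
python3 - <<'E'
from h import *
from cell import robot
s=robot.observe();print(s["time"],np.round(s["tool_pos"],4),s["opening"],s["contact_force"])
E
```

```text
5.5 [0.5139 0.0689 0.0498] 0.029678881375473764 [ 0.28596048 -0.26990048  0.18881754]
```

>>> arm_command:
  motion:
    - [[0,0,0,0,0,0.003,-0.6],[0,0,0,0,0,0.005,-0.6],[0,0,0,0,0,0.005,-0.6]]

```text
time: 5.8
tool_pos: [0.5139, 0.0691, 0.0485]
tool_rot: [3.14, 0.0, 1.785]
contact_force: [-0.1, 0.3, 5.5]
opening: 0.0296
```

The force reads 5.5 N up, so the vial is on the floor. I'm releasing it and going up.

>>> arm_command:
  motion:
    - [[0,0,0,0,0,0,-0.2],[0,0,0,0,0,0,0],[0,0,0,0,0,0,0.2],[0,0,0,0,0,0,0.2],[0,0,0,0,0,-0.08,0.2],[0,0,0,0,0,-0.2,0.2],[0,0,0,0,0,-0.3,0.2],[0,0,0,0,0,-0.37,0.2]]

```text
time: 6.6
tool_pos: [0.5139, 0.0691, 0.1607]
tool_rot: [3.139, 0.0, 1.785]
contact_force: [0.0, -0.6, -0.3]
opening: 0.0552
```

```bash
python3 - <<'E'
from h import *
from cell import robot
s=robot.observe();print(s["time"],np.round(s["tool_pos"],4),s["opening"])
c=robot.read_camera("wrist");cv2.imwrite("pics/w4.png",c["image"][:,:,::-1])
print(go([.567,-.1425,.16]))
E
```

```text
6.6 [0.5139 0.0691 0.1607] 0.055221120481995754
[0.004, 0.001, -0.0, -0.726, 0.018, 0.013]
```

View pics/w4.png

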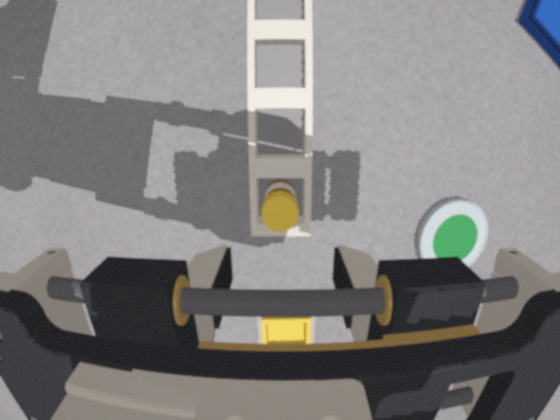

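Yellow stands upright in the rightmost pocket, with its cap at (280,212). Green is next.

>>> arm_command:
  motion:
    - [[0,0,0,-0.13,0.018,0.01,0.2],[0,0,0,-0.29,0.018,0.01,0.2],[0,0,0,-0.45,0.018,0.01,0.2],[0,0,0,-0.6,0.018,0.01,0.2],[0,0,0,-0.7,0.018,0.01,0.2],[0,0,0,-0.726,0.018,0.01,0.2],[0,0,0,-0.726,0.018,0.01,0.2],[0,0,0,-0.726,0.018,0.01,0.2]]

```text
time: 7.45
tool_pos: [0.5645, -0.1414, 0.1552]
tool_rot: [-3.141, -0.001, 1.785]
contact_force: [-0.5, 0.5, -0.1]
opening: 0.055
```

```bash
python3 - <<'E'
from h import *
from cell import robot
s=robot.observe();print(s["time"],np.round(s["tool_pos"],4),s["opening"])
c=robot.read_camera("wrist");i=c["image"][150:290,200:360];print(wpix(c,[.567,-.1425,.081]))
i=cv2.resize(i,None,fx=4,fy=4);q=wpix(c,[.567,-.1425,.081]);cv2.circle(i,(int((q[0]-200)*4),int((q[1]-150)*4)),3,(255,0,0),-1)
cv2.imwrite("pics/w5.png",i[:,:,::-1])
print(go([.567,-.1425,.0515]))
E
```

```text
7.45 [ 0.5645 -0.1414  0.1552] 0.05499654274125222
[286.  220.2]
[-0.0, -0.001, 0.001, -0.007, 0.007, 0.346]
```

View pics/w5.png

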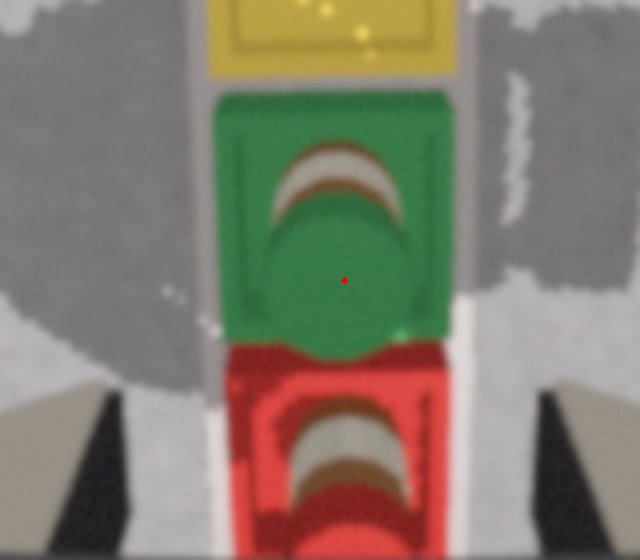

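The green cap is centred within about 2 px of the estimate, at (284,221). I'm descending and gripping.

>>> arm_command:
  motion:
    - [[0,0,0,-0.008,0.004,0.09,0.2],[0,0,0,-0.008,0.004,0.18,0.2],[0,0,0,-0.008,0.004,0.26,0.2],[0,0,0,-0.008,0.004,0.32,0.2],[0,0,0,-0.008,0.004,0.346,0.2],[0,0,0,-0.008,0.004,0.346,0.2],[0,0,0,-0.008,0.004,0.346,0.2],[0,0,0,-0.008,0.004,0.346,-0.3]]

```text
time: 8.3
tool_pos: [0.5674, -0.1446, 0.0531]
tool_rot: [3.14, 0.001, 1.785]
contact_force: [-0.9, 0.3, -0.3]
opening: 0.0506
```

>>> arm_command:
  motion:
    - [[0,0,0,0,0,0,-0.4],[0,0,0,0,0,0,-0.5],[0,0,0,0,0,0,-0.6],[0,0,0,0,0,0,-0.6],[0,0,0,0,0,0,-0.6],[0,0,0,0,0,0,-0.6]]

```text
time: 8.9
tool_pos: [0.5668, -0.1448, 0.0522]
tool_rot: [3.141, 0.0, 1.785]
contact_force: [-0.5, -0.1, 5.0]
opening: 0.0294
```

```bash
python3 - <<'E'
from h import *
from cell import robot
s=robot.observe();print(s["time"],np.round(s["tool_pos"],4),s["opening"],s["contact_force"])
print(go([.4997,.1297,.1415]))
E
```

```text
8.9 [ 0.5668 -0.1448  0.0522] 0.02935248673407814 [-0.5169129  -0.13931995  4.97728125]
[0.0, 0.0, -0.0, 0.942, -0.024, -0.298]
```

>>> arm_command:
  motion:
    - [[0,0,0,0,0,-0.06,-0.6],[0,0,0,0,0,-0.14,-0.6],[0,0,0,0,0,-0.22,-0.6],[0,0,0,0,0,-0.28,-0.6],[0,0,0,0.05,0,-0.3,-0.6],[0,0,0,0.13,-0.01,-0.3,-0.6],[0,0,0,0.24,-0.02,-0.3,-0.6],[0,0,0,0.36,-0.024,-0.3,-0.6]]

```text
time: 9.7
tool_pos: [0.5351, -0.039, 0.1407]
tool_rot: [-3.14, -0.001, 1.784]
contact_force: [-0.1, 0.4, -0.7]
opening: 0.0293
```

>>> arm_command:
  motion:
    - [[0,0,0,0.12,0,0,-0.6],[0,0,0,0.24,0,0,-0.6],[0,0,0,0.36,0,0,-0.6],[0,0,0,0.46,0,0,-0.6],[0,0,0,0.54,0,0,-0.6],[0,0,0,0.577,0,0,-0.6],[0,0,0,0.577,0,0,-0.6],[0,0,0,0.577,0,0,-0.6]]

```text
time: 10.5
tool_pos: [0.4997, 0.1281, 0.1414]
tool_rot: [-3.141, 0.0, 1.785]
contact_force: [0.5, -1.0, 0.5]
opening: 0.0299
```

```bash
python3 - <<'E'
from h import *
from cell import robot
s=robot.observe();print(s["time"],np.round(s["tool_pos"],4),s["opening"],s["contact_force"])
print(go([.4997,.1285,.050]))
E
```

```text
10.5 [0.4997 0.1281 0.1414] 0.029881048546066647 [ 0.52483574 -0.95215381  0.49808232]
[-0.0, 0.0, -0.0, 0.001, 0.001, 0.305]
```

>>> arm_command:
  motion:
    - [[0,0,0,0,0,0.07,-0.6],[0,0,0,0,0,0.15,-0.6],[0,0,0,0,0,0.22,-0.6],[0,0,0,0,0,0.27,-0.6],[0,0,0,0,0,0.295,-0.6],[0,0,0,0,0,0.303,-0.6],[0,0,0,0,0,0.307,-0.6],[0,0,0,0,0,0.307,-0.6]]

```text
time: 11.3
tool_pos: [0.5003, 0.1283, 0.0503]
tool_rot: [3.14, 0.0, 1.785]
contact_force: [0.0, 1.2, -0.5]
opening: 0.0293
```

>>> arm_command:
  motion:
    - [[0,0,0,0,0,0.002,-0.6],[0,0,0,0,0,0.003,-0.6],[0,0,0,0,0,0.003,-0.6]]

```text
time: 11.6
tool_pos: [0.5001, 0.1286, 0.0492]
tool_rot: [3.141, 0.0, 1.785]
contact_force: [0.2, 0.3, 1.1]
opening: 0.0295
```

>>> arm_command:
  motion:
    - [[0,0,0,0,0,0.002,-0.6],[0,0,0,0,0,0.002,-0.6]]

```text
time: 11.8
tool_pos: [0.5002, 0.1286, 0.0492]
tool_rot: [3.14, 0.0, 1.785]
contact_force: [-2.5, -0.1, 7.2]
opening: 0.0296
```

>>> arm_command:
  motion:
    - [[0,0,0,0,0,0,-0.2],[0,0,0,0,0,0,0],[0,0,0,0,0,0,0.2],[0,0,0,0,0,0,0.2],[0,0,0,0,0,-0.08,0.2],[0,0,0,0,0,-0.2,0.2],[0,0,0,0,0,-0.3,0.2],[0,0,0,0,0,-0.37,0.2]]

```text
time: 12.6
tool_pos: [0.5004, 0.1285, 0.1613]
tool_rot: [3.139, 0.0, 1.785]
contact_force: [1.2, 0.8, -0.3]
opening: 0.0548
```

```bash
python3 - <<'E'
from h import *
from cell import robot
s=robot.observe();print(s["time"],np.round(s["tool_pos"],4),s["opening"])
c=robot.read_camera("side");cv2.imwrite("pics/s4.png",c["image"][:,:,::-1])
print(go([.583,-.206,.16]))
E
```

```text
12.6 [0.5004 0.1285 0.1613] 0.05478329108831469
[0.005, 0.0, -0.0, -1.148, 0.027, 0.015]
```

View pics/s4.png

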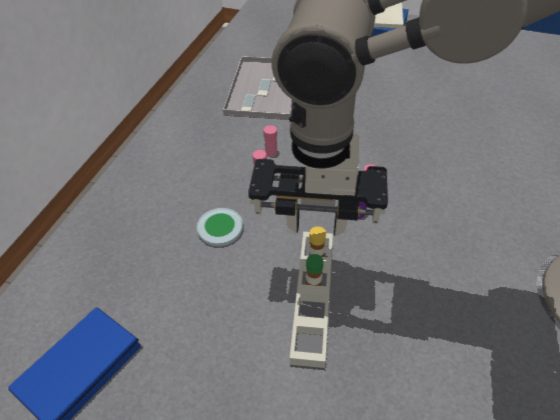

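The side view shows yellow at (318,236) and green at (315,266), both upright in the two right pockets. The dish at (220,227) hasn't moved. Red is next.

>>> arm_command:
  motion:
    - [[0,0,0,-0.13,0.01,0.01,0.2],[0,0,0,-0.29,0.01,0.01,0.2],[0,0,0,-0.45,0.02,0.01,0.2],[0,0,0,-0.6,0.02,0.01,0.2],[0,0,0,-0.75,0.02,0.01,0.2],[0,0,0,-0.87,0.027,0.01,0.2],[0,0,0,-0.95,0.027,0.01,0.2],[0,0,0,-0.99,0.027,0.01,0.2]]

```text
time: 13.45
tool_pos: [0.5708, -0.1623, 0.1554]
tool_rot: [-3.141, -0.0, 1.783]
contact_force: [0.5, -0.1, -0.5]
opening: 0.0549
```

>>> arm_command:
  motion:
    - [[0,0,0,-0.1,0,0,0.2],[0,0,0,-0.158,0,0,0.2],[0,0,0,-0.158,0,0,0.2],[0,0,0,-0.158,0,0,0.2]]

```text
time: 13.85
tool_pos: [0.5807, -0.2055, 0.1558]
tool_rot: [-3.141, -0.001, 1.785]
contact_force: [-1.0, 0.6, -0.6]
opening: 0.0554
```

```bash
python3 - <<'E'
from h import *
from cell import robot
s=robot.observe();print(s["time"],np.round(s["tool_pos"],4),s["opening"])
c=robot.read_camera("wrist");i=c["image"][150:290,200:360]
i=cv2.resize(i,None,fx=4,fy=4);q=wpix(c,[.5835,-.2055,.081]);print(q);cv2.circle(i,(int((q[0]-200)*4),int((q[1]-150)*4)),3,(255,255,255),-1)
cv2.imwrite("pics/w6.png",i[:,:,::-1])
print(go([.5835,-.2055,.0515]))
E
```

```text
13.85 [ 0.5807 -0.2055  0.1558] 0.055364433639771546
[286.7 218.5]
[-0.0, -0.001, -0.0, -0.003, 0.009, 0.348]
```

View pics/w6.png

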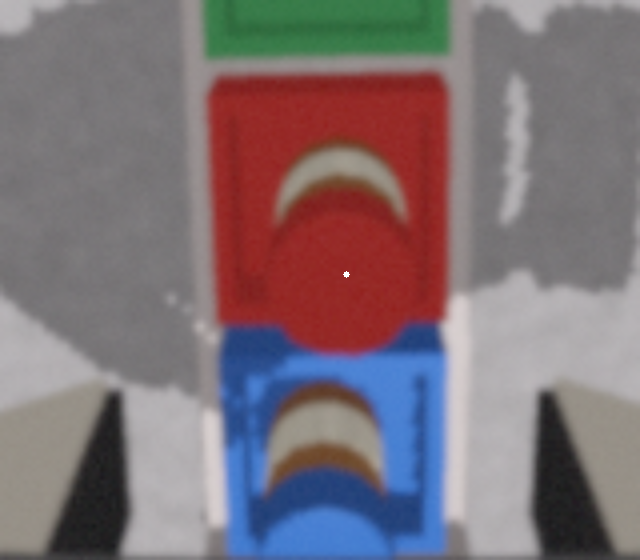

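The red cap is centred at about (285,220), within 1–2 px of the estimate. I'm descending and gripping.

>>> arm_command:
  motion:
    - [[0,0,0,-0.005,0.007,0.09,0.2],[0,0,0,-0.005,0.007,0.18,0.2],[0,0,0,-0.005,0.007,0.26,0.2],[0,0,0,-0.005,0.007,0.32,0.2],[0,0,0,-0.005,0.007,0.348,0.2],[0,0,0,-0.005,0.007,0.348,0.2],[0,0,0,-0.005,0.007,0.348,0.2],[0,0,0,-0.005,0.007,0.348,-0.3]]

```text
time: 14.7
tool_pos: [0.5841, -0.2075, 0.0531]
tool_rot: [3.14, 0.001, 1.785]
contact_force: [-0.5, -0.5, 0.6]
opening: 0.0506
```

>>> arm_command:
  motion:
    - [[0,0,0,0,0,0,-0.4],[0,0,0,0,0,0,-0.5],[0,0,0,0,0,0,-0.6],[0,0,0,0,0,0,-0.6],[0,0,0,0,0,0,-0.6],[0,0,0,0,0,0,-0.6]]

```text
time: 15.3
tool_pos: [0.5835, -0.2075, 0.0522]
tool_rot: [3.141, 0.0, 1.785]
contact_force: [-2.3, 0.4, 4.7]
opening: 0.0295
```

```bash
python3 - <<'E'
from h import *
from cell import robot
s=robot.observe();print(s["time"],np.round(s["tool_pos"],4),s["opening"],s["contact_force"])
print(go([.4864,.1903,.1415]))
E
```

```text
15.3 [ 0.5835 -0.2075  0.0522] 0.0294840612983927 [-2.26926177  0.43872283  4.73889687]
[0.0, 0.0, -0.0, 1.364, -0.034, -0.298]
```

Total shift along tool x is 1.36. I'll split it into 0.36, 0.85 and 0.15.

>>> arm_command:
  motion:
    - [[0,0,0,0,0,-0.06,-0.6],[0,0,0,0,0,-0.14,-0.6],[0,0,0,0,0,-0.22,-0.6],[0,0,0,0,0,-0.28,-0.6],[0,0,0,0.05,0,-0.3,-0.6],[0,0,0,0.13,-0.01,-0.3,-0.6],[0,0,0,0.24,-0.02,-0.3,-0.6],[0,0,0,0.36,-0.034,-0.3,-0.6]]

```text
time: 16.1
tool_pos: [0.5491, -0.1022, 0.1405]
tool_rot: [-3.14, -0.001, 1.784]
contact_force: [0.3, 1.0, 0.1]
opening: 0.0295
```

>>> arm_command:
  motion:
    - [[0,0,0,0.12,0,0,-0.6],[0,0,0,0.24,0,0,-0.6],[0,0,0,0.36,0,0,-0.6],[0,0,0,0.48,0,0,-0.6],[0,0,0,0.6,0,0,-0.6],[0,0,0,0.72,0,0,-0.6],[0,0,0,0.8,0,0,-0.6],[0,0,0,0.85,0,0,-0.6]]

```text
time: 16.9
tool_pos: [0.4943, 0.1475, 0.1409]
tool_rot: [-3.14, -0.001, 1.787]
contact_force: [-0.7, 0.4, -0.1]
opening: 0.03
```

>>> arm_command:
  motion:
    - [[0,0,0,0.07,0,0,-0.6],[0,0,0,0.12,0,0,-0.6],[0,0,0,0.15,0,0,-0.6],[0,0,0,0.15,0,0,-0.6],[0,0,0,0.15,0,0,-0.6]]

```text
time: 17.4
tool_pos: [0.4867, 0.1887, 0.1417]
tool_rot: [-3.141, 0.0, 1.785]
contact_force: [0.7, 1.0, -0.6]
opening: 0.0296
```

```bash
python3 - <<'E'
from h import *
from cell import robot
s=robot.observe();print(s["time"],np.round(s["tool_pos"],4),s["opening"],s["contact_force"])
print(go([.4864,.1903,.050]))
E
```

```text
17.4 [0.4867 0.1887 0.1417] 0.029570371552116538 [ 0.67359618  0.97784349 -0.62389451]
[-0.0, 0.0, -0.0, 0.005, 0.0, 0.306]
```

>>> arm_command:
  motion:
    - [[0,0,0,0.002,0,0.07,-0.6],[0,0,0,0.002,0,0.15,-0.6],[0,0,0,0.002,0,0.22,-0.6],[0,0,0,0.002,0,0.27,-0.6],[0,0,0,0.002,0,0.295,-0.6],[0,0,0,0.002,0,0.303,-0.6],[0,0,0,0.002,0,0.307,-0.6],[0,0,0,0.002,0,0.309,-0.6]]

```text
time: 18.2
tool_pos: [0.4871, 0.1897, 0.0498]
tool_rot: [3.14, -0.0, 1.785]
contact_force: [0.1, 0.4, -0.7]
opening: 0.0295
```

>>> arm_command:
  motion:
    - [[0,0,0,0,0,0.001,-0.6],[0,0,0,0,0,0.002,-0.6],[0,0,0,0,0,0.002,-0.6]]

```text
time: 18.5
tool_pos: [0.4869, 0.1899, 0.0492]
tool_rot: [3.14, -0.0, 1.785]
contact_force: [-0.3, 0.1, 3.7]
opening: 0.0296
```

Touchdown at 3.7 N. I'm releasing it and going up.

>>> arm_command:
  motion:
    - [[0,0,0,0,0,0,-0.2],[0,0,0,0,0,0,0],[0,0,0,0,0,0,0.2],[0,0,0,0,0,0,0.2],[0,0,0,0,0,-0.08,0.2],[0,0,0,0,0,-0.2,0.2],[0,0,0,0,0,-0.3,0.2],[0,0,0,0,0,-0.37,0.2]]

```text
time: 19.3
tool_pos: [0.4871, 0.1899, 0.1616]
tool_rot: [3.139, -0.0, 1.785]
contact_force: [0.3, -0.2, -0.4]
opening: 0.0555
```

```bash
python3 - <<'E'
from h import *
from cell import robot
s=robot.observe();print(s["time"],np.round(s["tool_pos"],4),s["opening"])
c=robot.read_camera("side");cv2.imwrite("pics/s5.png",c["image"][:,:,::-1])
print(go([.5938,-.267,.16]))
E
```

```text
19.3 [0.4871 0.1899 0.1616] 0.055461589191093265
[0.005, -0.0, -0.0, -1.564, 0.019, 0.015]
```

View pics/s5.png

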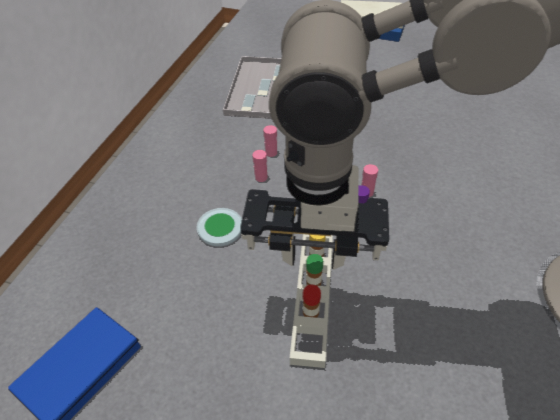

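Red at (312,297) and green at (315,266) stand upright, and yellow is behind them. Blue is last.

>>> arm_command:
  motion:
    - [[0,0,0,-0.13,0.01,0.01,0.2],[0,0,0,-0.28,0.01,0.01,0.2],[0,0,0,-0.43,0.019,0.01,0.2],[0,0,0,-0.58,0.019,0.01,0.2],[0,0,0,-0.71,0.019,0.01,0.2],[0,0,0,-0.83,0.019,0.01,0.2],[0,0,0,-0.93,0.019,0.01,0.2],[0,0,0,-1.0,0.019,0.01,0.2]]

```text
time: 20.15
tool_pos: [0.5559, -0.1044, 0.1559]
tool_rot: [-3.141, -0.0, 1.783]
contact_force: [-0.4, 1.9, -0.4]
opening: 0.0547
```

>>> arm_command:
  motion:
    - [[0,0,0,-0.12,0,0,0.2],[0,0,0,-0.26,0,0,0.2],[0,0,0,-0.4,0,0,0.2],[0,0,0,-0.51,0,0,0.2],[0,0,0,-0.564,0,0,0.2],[0,0,0,-0.564,0,0,0.2],[0,0,0,-0.564,0,0,0.2]]

```text
time: 20.85
tool_pos: [0.5914, -0.267, 0.1557]
tool_rot: [-3.141, -0.001, 1.784]
contact_force: [0.2, 0.0, -0.2]
opening: 0.0556
```

```bash
python3 - <<'E'
from h import *
from cell import robot
s=robot.observe();print(s["time"],np.round(s["tool_pos"],4),s["opening"])
c=robot.read_camera("wrist");i=c["image"][150:290,200:360]
i=cv2.resize(i,None,fx=4,fy=4);q=wpix(c,[.5938,-.267,.081]);print(q);cv2.circle(i,(int((q[0]-200)*4),int((q[1]-150)*4)),3,(255,255,255),-1)
cv2.imwrite("pics/w7.png",i[:,:,::-1])
print(go([.5938,-.267,.0515]))
E
```

```text
20.85 [ 0.5914 -0.267   0.1557] 0.055564363078479624
[286.2 218.6]
[-0.0, -0.001, -0.0, -0.004, 0.007, 0.348]
```

View pics/w7.png

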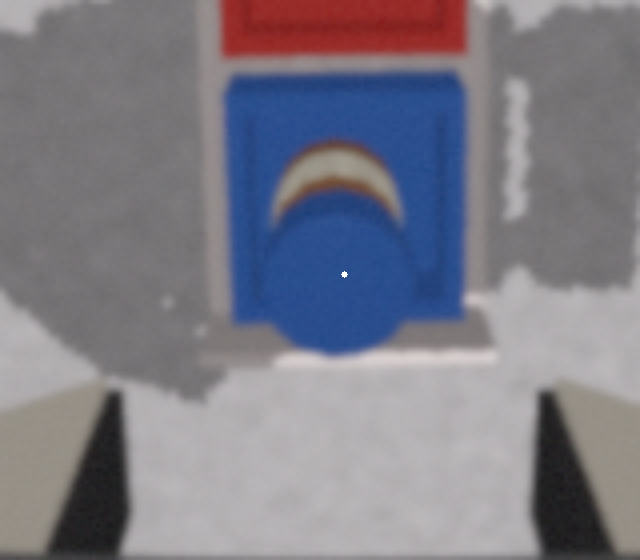

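The blue cap is centred at about (284,220), again within 2 px.

>>> arm_command:
  motion:
    - [[0,0,0,-0.005,0.004,0.09,0.2],[0,0,0,-0.005,0.004,0.18,0.2],[0,0,0,-0.005,0.004,0.26,0.2],[0,0,0,-0.005,0.004,0.32,0.2],[0,0,0,-0.005,0.004,0.348,0.2],[0,0,0,-0.005,0.004,0.348,0.2],[0,0,0,-0.005,0.004,0.348,0.2],[0,0,0,-0.005,0.004,0.348,-0.3]]

```text
time: 21.7
tool_pos: [0.594, -0.2689, 0.0535]
tool_rot: [3.14, 0.002, 1.785]
contact_force: [0.7, 0.1, -0.2]
opening: 0.0509
```

>>> arm_command:
  motion:
    - [[0,0,0,0,0,0,-0.4],[0,0,0,0,0,0,-0.5],[0,0,0,0,0,0,-0.6],[0,0,0,0,0,0,-0.6],[0,0,0,0,0,0,-0.6],[0,0,0,0,0,0,-0.6]]

```text
time: 22.3
tool_pos: [0.5934, -0.2689, 0.0525]
tool_rot: [3.141, 0.0, 1.785]
contact_force: [-0.8, 0.6, 3.7]
opening: 0.0292
```

```bash
python3 - <<'E'
from h import *
from cell import robot
s=robot.observe();print(s["time"],np.round(s["tool_pos"],4),s["opening"],s["contact_force"])
print(go([.4731,.2505,.1415]))
E
```

```text
22.3 [ 0.5934 -0.2689  0.0525] 0.029213623708198796 [-0.7600255   0.6329492   3.67956526]
[0.0, 0.0, -0.0, 1.777, -0.024, -0.297]
```

>>> arm_command:
  motion:
    - [[0,0,0,0,0,-0.06,-0.6],[0,0,0,0,0,-0.14,-0.6],[0,0,0,0,0,-0.22,-0.6],[0,0,0,0,0,-0.28,-0.6],[0,0,0,0.05,0,-0.3,-0.6],[0,0,0,0.13,-0.01,-0.3,-0.6],[0,0,0,0.24,-0.02,-0.3,-0.6],[0,0,0,0.36,-0.024,-0.3,-0.6]]

```text
time: 23.1
tool_pos: [0.5618, -0.1629, 0.1408]
tool_rot: [-3.14, -0.002, 1.784]
contact_force: [0.1, 0.8, -0.6]
opening: 0.0295
```

>>> arm_command:
  motion:
    - [[0,0,0,0.12,0,0,-0.6],[0,0,0,0.24,0,0,-0.6],[0,0,0,0.36,0,0,-0.6],[0,0,0,0.48,0,0,-0.6],[0,0,0,0.6,0,0,-0.6],[0,0,0,0.72,0,0,-0.6],[0,0,0,0.82,0,0,-0.6],[0,0,0,0.92,0,0,-0.6]]

```text
time: 23.9
tool_pos: [0.5027, 0.107, 0.1411]
tool_rot: [-3.14, -0.001, 1.786]
contact_force: [0.3, -0.2, -1.4]
opening: 0.0297
```

>>> arm_command:
  motion:
    - [[0,0,0,0.1,0,0,-0.6],[0,0,0,0.2,0,0,-0.6],[0,0,0,0.29,0,0,-0.6],[0,0,0,0.37,0,0,-0.6],[0,0,0,0.43,0,0,-0.6],[0,0,0,0.46,0,0,-0.6],[0,0,0,0.46,0,0,-0.6],[0,0,0,0.46,0,0,-0.6]]

```text
time: 24.7
tool_pos: [0.4749, 0.2394, 0.1417]
tool_rot: [-3.141, 0.0, 1.785]
contact_force: [0.9, -0.1, -0.7]
opening: 0.0294
```

```bash
python3 - <<'E'
from h import *
from cell import robot
s=robot.observe();print(s["time"],np.round(s["tool_pos"],4),np.round(s["tool_rot"],4),s["opening"],s["contact_force"])
print(go([.4731,.2505,.050]))
E
```

```text
24.7 [0.4749 0.2394 0.1417] [-3.1407e+00  3.0000e-04  1.7852e+00] 0.029428930494966504 [ 0.90944524 -0.12584737 -0.72392122]
[-0.001, 0.0, -0.0, 0.038, 0.002, 0.306]
```

>>> arm_command:
  motion:
    - [[0,0,0,0.036,0.002,0,-0.6],[0,0,0,0.036,0.002,0,-0.6],[0,0,0,0.036,0.002,0.05,-0.6],[0,0,0,0.036,0.002,0.12,-0.6],[0,0,0,0.036,0.002,0.19,-0.6],[0,0,0,0.036,0.002,0.25,-0.6],[0,0,0,0.036,0.002,0.29,-0.6],[0,0,0,0.036,0.002,0.303,-0.6]]

```text
time: 25.5
tool_pos: [0.4731, 0.2501, 0.0501]
tool_rot: [-3.14, 0.0, 1.785]
contact_force: [0.3, -0.2, -0.4]
opening: 0.0293
```

>>> arm_command:
  motion:
    - [[0,0,0,0,0,0.003,-0.6],[0,0,0,0,0,0.005,-0.6],[0,0,0,0,0,0.006,-0.6],[0,0,0,0,0,0.006,-0.6]]

```text
time: 25.9
tool_pos: [0.474, 0.2506, 0.05]
tool_rot: [3.14, -0.0, 1.785]
contact_force: [0.6, 0.3, -0.1]
opening: 0.0294
```

>>> arm_command:
  motion:
    - [[0,0,0,0,0,0.001,-0.6],[0,0,0,0,0,0.002,-0.6],[0,0,0,0,0,0.002,-0.6]]

```text
time: 26.2
tool_pos: [0.4739, 0.2506, 0.0495]
tool_rot: [3.141, -0.0, 1.785]
contact_force: [-1.9, -0.4, 4.8]
opening: 0.0297
```

Touchdown at 4.8 N. I'm releasing it and going up.

>>> arm_command:
  motion:
    - [[0,0,0,0,0,0,-0.2],[0,0,0,0,0,0,0],[0,0,0,0,0,0,0.2],[0,0,0,0,0,0,0.2],[0,0,0,0,0,-0.08,0.2],[0,0,0,0,0,-0.2,0.2],[0,0,0,0,0,-0.33,0.2],[0,0,0,0,0,-0.45,0.2]]

```text
time: 27.0
tool_pos: [0.4735, 0.2504, 0.1854]
tool_rot: [3.141, -0.0, 1.785]
contact_force: [-0.0, -1.1, -0.2]
opening: 0.0553
```

>>> arm_command:
  motion:
    - [[0,0,0,0.12,-0.12,-0.1,0.2],[0,0,0,0.25,-0.25,-0.1,0.2],[0,0,0,0.35,-0.35,-0.1,0.2],[0,0,0,0.45,-0.4,-0.1,0.2],[0,0,0,0.55,-0.4,-0.1,0.2],[0,0,0,0.55,-0.4,-0.1,0.2],[0,0,0,0.55,-0.4,-0.1,0.2],[0,0,0,0.55,-0.4,-0.1,0.2]]

```text
time: 27.8
tool_pos: [0.3216, 0.3854, 0.2136]
tool_rot: [-3.141, 0.001, 1.784]
contact_force: [-0.0, -0.2, -0.2]
opening: 0.0549
```

```bash
python3 - <<'E'
from h import *
from cell import robot
s=robot.observe();print(s["time"],np.round(s["tool_pos"],4),np.round(s["qvel"],3))
for n in("top","side"):
    c=robot.read_camera(n);cv2.imwrite(f"pics/{n}9.png",c["image"][:,:,::-1]);P=cloud(c);c0=load(f"pics/{n}0.npz")
    u=np.array([-.2142,.9768]);w=np.array([.9768,.2142])
    for k in HUE:
        m=cm(c,k)&(P[...,2]>.055)&(P[...,2]<.1)&(c["z_map"]>0)
        nn,l,st,ce=cv2.connectedComponentsWithStats(m.astype(np.uint8))
        for i in range(1,nn):
            if st[i,4]<40: continue
            q=P[l==i];zt=np.percentile(q[:,2],90);t=q[q[:,2]>zt-.006];p=(t[:,:2].max(0)+t[:,:2].min(0))/2
            print(n,k,ce[i].round(1),"ztop",zt.round(4),p.round(4),"in rack frame mm",np.round([(p-[.493,.16])@w*1000,(p-[.493,.16])@u*1000],1))
    for cc in(c0,c):
        m=(cm(cc,'green')&(cloud(cc)[...,0]>.6)).astype(np.uint8);print(n,"dish",[np.round(x,1) for x in cv2.connectedComponentsWithStats(m)[3][1:] ][:4],m.sum())
E
```

```text
27.8 [0.3216 0.3854 0.2136] [-0.015 -0.002  0.002  0.001  0.001  0.003]
top red [172.9 269. ] ztop 0.079 [0.4872 0.1904] in rack frame mm [ 0.9 31. ]
top yellow [242.8 254.5] ztop 0.079 [0.5119 0.0701] in rack frame mm [ -0.8 -91.9]
top green [208.  261.5] ztop 0.0793 [0.5009 0.1294] in rack frame mm [  1.1 -31.6]
top blue [137.7 276.7] ztop 0.079 [0.4745 0.2508] in rack frame mm [ 1.4 92.7]
top purple [319.8 284. ] ztop 0.0713 [ 0.4616 -0.0617] in rack frame mm [ -78.2 -209.8]
top dish [array([250.4, 145.2])] 637
top dish [array([250.3, 145.1])] 647
side red [311.4 294.7] ztop 0.0801 [0.4878 0.1894] in rack frame mm [ 1.2 29.8]
side yellow [317.1 235.8] ztop 0.0805 [0.5129 0.0682] in rack frame mm [ -0.2 -93.9]
side green [314.4 263.5] ztop 0.0802 [0.5    0.1283] in rack frame mm [  0.1 -32.4]
side blue [308.3 329.3] ztop 0.0801 [0.4742 0.2494] in rack frame mm [ 0.8 91.4]
side pink [269.8 132.2] ztop 0.0732 [ 0.6957 -0.1834] in rack frame mm [ 124.4 -378.9]
side pink [259.3 157. ] ztop 0.0729 [ 0.6886 -0.1004] in rack frame mm [ 135.3 -296.2]
side pink [369.9 171.9] ztop 0.0731 [ 0.4584 -0.1278] in rack frame mm [ -95.4 -273.7]
side purple [361.4 193.2] ztop 0.0725 [ 0.4621 -0.0653] in rack frame mm [ -78.5 -213.4]
side dish [array([219.1, 224.6])] 509
side dish [array([219.1, 224.5])] 508
```

View pics/top9.png

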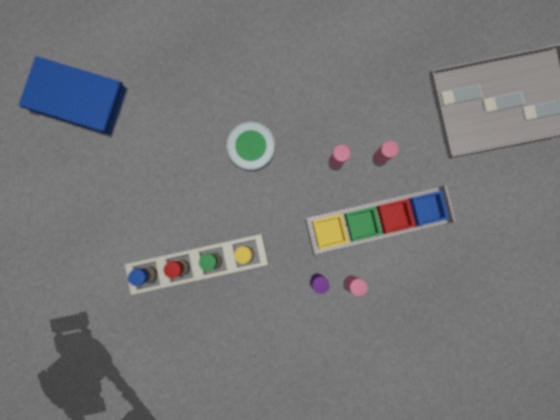

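View pics/side9.png

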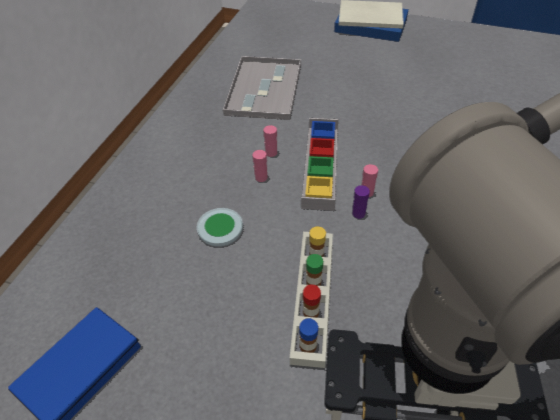

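Both views show the white rack reading B, R, G, Y from the robot's left, at (138,277), (173,269), (208,261) and (243,254) in the top picture. The cups are empty, and the dish and look-alikes haven't moved.

```bash
python3 -c "
from cell import robot
print(robot.hand_in())"
```

```text
the job is handed in; nothing more can be done
None
```

I moved all four vials into the white rack in reverse order and handed the job in at about 28 s of the 93 s allowed. The carrier read yellow, green, red, blue from the robot's left; the rack now reads blue, red, green, yellow.

- **Position:** in both the top and side views, each vial is within about 2 mm of its pocket centre.
- **Standing on the floor:** cap tops measured 79–80 mm above the table against 78 mm expected. This is consistent with the 1–3 mm high readings both cameras gave at the start. I felt each vial touch down before releasing it (highest reading 7 N).
- **Bystanders:** the petri dish is within 0.1 px of where it started, and the look-alikes I could re-measure are within about 1 mm.

No check failed. The largest disagreement was about 2 mm between the two cameras, within the stated calibration.

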